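Clear the bottle-cutting bench: offcuts through the sprung bin flap, tumblers in a row

TASK

Clear up after bottle cutting: push every bottle-top offcut right through the sprung double flap in the lid of the scrap-glass bin, so that it drops inside and the flap is shut again behind it. Stand all the finished tumblers, closed base up as they are, on the drying shelf in one straight row along the black strip, each centred on the strip, side by side with about a finger's width between neighbours. Leave the bowl, the roll of tape and the notebook where they are.

Things in the scene. Friction and masses are not known exactly. Their poses are not given: they have to be found in the camera images.
- bin: Grey steel scrap-glass bin standing on the floor at the bench's left end. Origin: centre of its square 100 x 100 mm opening, on the lid's flat top, 100 mm above the bench top; x and y along the opening's sides, z up. The lid, 12 mm thick, reaches from -170 to 170 mm in x and -75 to 280 mm in y; inside, a slide 150 mm or more below the opening leads to the back, 260 mm down.
- flap_a (a joint): One leaf of the sprung double flap that closes the bin's opening, 4 mm below the lid's top: aluminium, 94 x 48 x 4 mm, hinged on the opening's +y side, meeting the other leaf in the middle. Rad: 0 shut, grows as its free edge swings DOWN, at most 1.45. Sprung shut: an offcut laid on it stays there; pressed down with 5 N it goes through; let go less than 60 mm below the lid (its foot) it can stick.
- flap_b (a joint): One leaf of the sprung double flap that closes the bin's opening, 4 mm below the lid's top: aluminium, 94 x 48 x 4 mm, hinged on the opening's -y side, meeting the other leaf in the middle. Rad: 0 shut, grows as its free edge swings DOWN, at most 1.45. Sprung shut: an offcut laid on it stays there; pressed down with 5 N it goes through; let go less than 60 mm below the lid (its foot) it can stick.
- shelf_top (a point): Low wooden drying shelf, board 400 mm (its x) by 140 mm (its y), standing on the bench. This point: middle of the board's top face, 60 mm above the bench; x along the shelf, z up. A flat black rubber strip 60 mm wide runs along the board's middle, on the shelf's x axis: the row's line.
- tumbler1_mid (a point): Finished amber glass tumbler standing upside down (closed base up), slightly barrel-shaped: 63 mm across the middle, 60 mm at the foot, 72 mm high, 0.13 to 0.21 kg. Point: its centre, half-way up (36 mm above its foot); z points up through the closed base. None if it is not there in this run.
- tumbler2_mid (a point): Finished amber glass tumbler standing upside down (closed base up), slightly barrel-shaped: 63 mm across the middle, 60 mm at the foot, 72 mm high, 0.13 to 0.21 kg. Point: its centre, half-way up (36 mm above its foot); z points up through the closed base. None if it is not there in this run.
- tumbler3_mid (a point): Finished amber glass tumbler standing upside down (closed base up), slightly barrel-shaped: 63 mm across the middle, 60 mm at the foot, 72 mm high, 0.13 to 0.21 kg. Point: its centre, half-way up (36 mm above its foot); z points up through the closed base. None if it is not there in this run.
- tumbler4_mid (a point): Finished amber glass tumbler standing upside down (closed base up), slightly barrel-shaped: 63 mm across the middle, 60 mm at the foot, 72 mm high, 0.13 to 0.21 kg. Point: its centre, half-way up (36 mm above its foot); z points up through the closed base. None if it is not there in this run.
- offcut1_mid (a point): Amber glass bottle top (offcut) standing on its cut edge: 60 mm across at the foot, tapering from 12 mm up to a straight neck 27 mm across, which runs from 62 mm to the top at 105 mm; 0.09 to 0.14 kg. Point: on its axis half-way up (52.5 mm above its foot); z points to the neck's mouth. None if it is not there in this run.
- offcut2_mid (a point): Amber glass bottle top (offcut) standing on its cut edge: 60 mm across at the foot, tapering from 12 mm up to a straight neck 27 mm across, which runs from 62 mm to the top at 105 mm; 0.09 to 0.14 kg. Point: on its axis half-way up (52.5 mm above its foot); z points to the neck's mouth. None if it is not there in this run.
- offcut3_mid (a point): Amber glass bottle top (offcut) standing on its cut edge: 60 mm across at the foot, tapering from 12 mm up to a straight neck 27 mm across, which runs from 62 mm to the top at 105 mm; 0.09 to 0.14 kg. Point: on its axis half-way up (52.5 mm above its foot); z points to the neck's mouth. None if it is not there in this run.
- offcut4_mid (a point): Amber glass bottle top (offcut) standing on its cut edge: 60 mm across at the foot, tapering from 12 mm up to a straight neck 27 mm across, which runs from 62 mm to the top at 105 mm; 0.09 to 0.14 kg. Point: on its axis half-way up (52.5 mm above its foot); z points to the neck's mouth. None if it is not there in this run.
- bowl: White ceramic bowl, 110 mm across, 55 mm high; origin under its middle. Not part of the job.
- tape: Roll of tape lying flat, 100 mm across, 48 mm high; origin under its middle. Not part of the job.
- notebook: Blue notebook lying flat, 214 x 154 x 18 mm; origin under its middle. Not part of the job.
Mind the look-alikes: they are no part of the job. What is shaped like the part that bears tumbler2_mid but turquoise or yellow is not meant.

How it is judged (in metres and radians):
At the end, for the whole second after the job is handed in: Each offcut lies in the bin, centre over 130 mm below the lid; both flap leaves shut (under 0.06 rad). Each tumbler stands still on the shelf, base up, tilted under 0.15 rad, within 18 mm of the centre line, in one unbroken row (neighbours' centres under 110 mm apart) (z of each of offcut1_mid, offcut2_mid, offcut3_mid, offcut4_mid in the frame of bin below -0.13 m and x of offcut1_mid in the frame of bin between -0.17 and 0.17 m and y of offcut1_mid in the frame of bin between -0.075 and 0.28 m and x of offcut2_mid in the frame of bin between -0.17 and 0.17 m and y of offcut2_mid in the frame of bin between -0.075 and 0.28 m and x of offcut3_mid in the frame of bin between -0.17 and 0.17 m and y of offcut3_mid in the frame of bin between -0.075 and 0.28 m and x of offcut4_mid in the frame of bin between -0.17 and 0.17 m and y of offcut4_mid in the frame of bin between -0.075 and 0.28 m and value of joint each of flap_a, flap_b below 0.06 rad and y of tumbler1_mid in the frame of shelf_top between -0.018 and 0.018 m and x of tumbler1_mid in the frame of shelf_top between -0.195 and 0.195 m and z of tumbler1_mid in the frame of shelf_top between 0.029 and 0.043 m and linear speed of each of tumbler1, tumbler2, tumbler3, tumbler4 below 0.02 m/s and y of tumbler2_mid in the frame of shelf_top between -0.018 and 0.018 m and x of tumbler2_mid in the frame of shelf_top between -0.195 and 0.195 m and z of tumbler2_mid in the frame of shelf_top between 0.029 and 0.043 m and y of tumbler3_mid in the frame of shelf_top between -0.018 and 0.018 m and x of tumbler3_mid in the frame of shelf_top between -0.195 and 0.195 m and z of tumbler3_mid in the frame of shelf_top between 0.029 and 0.043 m and y of tumbler4_mid in the frame of shelf_top between -0.018 and 0.018 m and x of tumbler4_mid in the frame of shelf_top between -0.195 and 0.195 m and z of tumbler4_mid in the frame of shelf_top between 0.029 and 0.043 m and (horizontal distance between tumbler1_mid and tumbler2_mid below 0.11 m or horizontal distance between tumbler1_mid and tumbler3_mid below 0.11 m or horizontal distance between tumbler1_mid and tumbler4_mid below 0.11 m) and (horizontal distance between tumbler2_mid and tumbler1_mid below 0.11 m or horizontal distance between tumbler2_mid and tumbler3_mid below 0.11 m or horizontal distance between tumbler2_mid and tumbler4_mid below 0.11 m) and (horizontal distance between tumbler3_mid and tumbler1_mid below 0.11 m or horizontal distance between tumbler3_mid and tumbler2_mid below 0.11 m or horizontal distance between tumbler3_mid and tumbler4_mid below 0.11 m) and (horizontal distance between tumbler4_mid and tumbler1_mid below 0.11 m or horizontal distance between tumbler4_mid and tumbler2_mid below 0.11 m or horizontal distance between tumbler4_mid and tumbler3_mid below 0.11 m) and (horizontal distance between any of tumbler1_mid, tumbler2_mid and tumbler3_mid below 0.11 m or horizontal distance between any of tumbler1_mid, tumbler2_mid and tumbler4_mid below 0.11 m) and (horizontal distance between any of tumbler1_mid, tumbler3_mid and tumbler2_mid below 0.11 m or horizontal distance between any of tumbler1_mid, tumbler3_mid and tumbler4_mid below 0.11 m) and (horizontal distance between any of tumbler1_mid, tumbler4_mid and tumbler2_mid below 0.11 m or horizontal distance between any of tumbler1_mid, tumbler4_mid and tumbler3_mid below 0.11 m) and angle between each of tumbler1_mid, tumbler2_mid, tumbler3_mid, tumbler4_mid's own z axis and vertical below 0.15 rad); the robot touches nothing.
It fails at once if the bowl is moved more than 30 mm (distance of bowl from where it was at the start of the episode above 0.03 m).
It fails at once if the tape is moved more than 30 mm (distance of tape from where it was at the start of the episode above 0.03 m).
It fails at once if the notebook is moved more than 30 mm (distance of notebook from where it was at the start of the episode above 0.03 m).
Of tumbler1, tumbler2, tumbler3, tumbler4 only 3 to 4 are there at a start; the rules pass over those that are not, and their reading is None.
Of offcut1, offcut2, offcut3, offcut4 only 3 to 4 are there at a start; the rules pass over those that are not, and their reading is None.
At some moment in a run one of tumbler1, tumbler2, tumbler3, tumbler4, offcut1, offcut2, offcut3, offcut4 may be knocked a few centimetres aside while the robot is not near it.
It also fails if it takes over 210 s, if anything falls off the work surface, if the arm or the gripper's body presses on something with over 40 N, if the wrist force passes 120 N, or if a joint passes its speed limit or range.

ROBOT

A 6-joint arm with a two-finger parallel gripper is mounted at the origin on the work surface. World frame = base frame: x ahead of the robot, y to its left, z up, the work surface at z = 0. Lengths are in mm, angles in rad, forces in N, time in s.
With the tool pointing down it reaches from about 400 to 925 mm from the base axis. Payload 12.5 kg.
Tool frame: the origin (TCP) lies midway between the tips of the shut fingers; the grasp point (between the pads) lies 19 mm behind it (env.grip_depth is the distance from the TCP to the grasp point, in mm); z points along the fingers, y is the line along which they close (so a half turn about z gives the same grasp; the last joint's range is limited). The gripper opens to 95 mm and grips with 3 to 60 N. Pads are 20 mm wide; open, the fingers measure 119 mm over their backs; the gripper's body (75 mm by 180 mm) begins 59 mm behind the grasp point.
Start: joints at [1.229, 0.491, 1.559, -0, 1.092, -0.106], TCP at [145.995, 607.727, 214.661] pointing down, gripper open.
Joint ranges: [-3.1, 3.1], [-0.84, 2.19], [0.05, 2.79], [-1.13, 4.28], [0.06, 2.93], [-2.69, 2.69]. Speed limits (rad/s): [2.22, 2.22, 2.79, 3.14, 3.14, 3.14].

INTERFACE

Orientations are given as [roll, pitch, yaw] about the fixed x, y, z axes, in that order (R = Rz(yaw) Ry(pitch) Rx(roll)).
In Python, from cell import monitor, viewer, order, env gives the robot as it stands.
- The arm moves only by the tool move_arm, never from a script. Its argument "moves" is one flat list of numbers, 4 for each row, row after row: the shift along the tool's x, y, z normalised to -1 to 1, where 1 is 0.15 m, then the turn about the tool's z normalised to -1 to 1, where 1 is pi/2 rad. A call has 1 to 10 rows; each row shifts and turns the commanded pose from where the row before left it, along the tool's axes as they then stand; what a row does not reach is not made up. A row lasts 1/8 s, in which the tool goes at most 62.5 mm and 10.7 degrees, less where a joint would pass 70% of its speed; a pose out of reach is approached as far as the arm can. A call with a number of a shift or a turn outside -1 to 1 is refused whole. A call with a gripper value outside its range is refused whole. "claw" is the finger opening in mm, from 0 to 95.1, set as the call begins (left out, the last holds). The fingers move at their own pace and stop on an object; the grip force is fixed at half the most. Time passes only in rows, so rows that do not move let the fingers close. It gives the time, the measured TCP pose, the force, the opening and the grip force at its end, in the units of the state.
- monitor.state(): the state, without advancing time (a new reading comes with each control period).
- viewer.read_camera(name): name is "side" or "top" or "wrist"; returns the picture (420x560x3 uint8, red, green, blue); there is no depth.
- viewer.camera_info(name): a dict with "K" (3x3 intrinsics, pixels), "camera_from_world" (4x4, takes a point from world to camera coordinates). Camera axes: x right, y down, z forward; pixel columns grow to the right and rows downward; lengths in mm; the calibration is good to about 2 mm. A picture is of the moment at which its call begins: read the wrist's pose just before it. camera_info takes no time and is no camera call; for the wrist camera it gives the pose at the moment of the call.
- order.job_done(): hands the job in; it is judged then, once.
The state is a dict: "t": time; "joints": joint angles; "qvel": joint speeds; "tau": joint torques, N m; "eef_pos": TCP position; "tcp_rot": TCP orientation; "ft_force": force on the tool from outside, world axes, zero at the start; "moment": the same for the moment, N m; "opening": opening from 0.0 (shut) to 1.0 (fully open); "grip_force": force on a finger pad.
Only numpy, scipy, OpenCV 4.12 (cv2) and the standard library are available. Lean on these libraries where they do the work, as an engineer would, in place of code of your own. Each camera call takes 0.05 s, during which the arm holds its last target. There are 200 camera calls.

## Working session

There is one attempt and no reset: what is moved stays moved. The work goes in short steps, Python scripts to look and compute and a tool call to move; the robot and the scene stay as the last step left them, time stands still between calls to the robot, and variables do not carry over. Pictures are saved under pics/ and viewed, at most 14 in all, crops included, and the job is handed in when it is done.

Besides the shell and the picture viewer there is one more tool, called after ">>>" as name(argument=value, ...) on one line, values as JSON. move_arm: Moves the arm, as the interface text tells. Scaled input: -1 to 1 covers 0.15 m each way for a shift and pi/2 rad each way for a turn. Its arguments: {"type":"object","properties":{"moves":{"type":"array"},"claw":{"type":"number"}},"required":["moves"]}

```bash
mkdir -p pics; python3 - <<'E'
from cell import monitor, viewer, order, env
import cv2,numpy as np
s=monitor.state();print({k:np.round(v,3) for k,v in s.items()})
for n in("side","top","wrist"):
    i=viewer.camera_info(n);print(n,np.round(i["K"],1).tolist(),np.round(i["camera_from_world"],3).tolist())
    im=viewer.read_camera(n);cv2.imwrite(f"pics/{n}0.png",im[:,:,::-1])
E
```

```text
{'t': np.float64(0.0), 'joints': array([ 1.229,  0.492,  1.559, -0.   ,  1.092, -0.106]), 'qvel': array([ 0.   ,  0.   ,  0.002,  0.001,  0.   , -0.001]), 'tau': array([ 1.0000e-03, -6.1264e+01, -2.5818e+01,  6.9000e-02,  4.8000e-02,
       -0.0000e+00]), 'eef_pos': array([145.896, 607.467, 214.05 ]), 'tcp_rot': array([-3.14 , -0.   ,  2.906]), 'ft_force': array([0.355, 0.236, 0.671]), 'moment': array([-0.035, -0.027, -0.015]), 'grip_force': np.float64(0.0), 'opening': np.float64(0.998)}
side [[511.2, 0.0, 279.8], [0.0, 511.2, 212.2], [0.0, 0.0, 1.0]] [[0.801, -0.599, 0.004, -496.886], [-0.371, -0.503, -0.781, 222.257], [0.469, 0.624, -0.625, 1556.632], [0.0, 0.0, 0.0, 1.0]]
top [[504.9, 0.0, 290.1], [0.0, 504.9, 211.0], [0.0, 0.0, 1.0]] [[-0.016, -1.0, -0.007, -85.03], [-0.998, 0.016, -0.06, 569.334], [0.06, 0.006, -0.998, 1622.755], [0.0, 0.0, 0.0, 1.0]]
wrist [[367.3, 0.0, 277.9], [0.0, 367.3, 210.8], [0.0, 0.0, 1.0]] [[0.232, 0.973, -0.001, -624.38], [0.942, -0.225, 0.25, -27.885], [0.243, -0.059, -0.968, 389.751], [0.0, 0.0, 0.0, 1.0]]
```

View pics/top0.png

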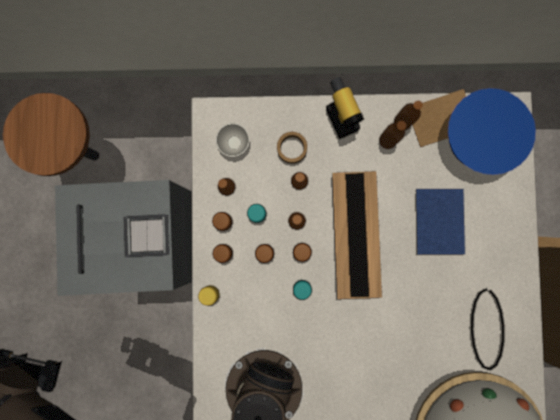

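View pics/side0.png

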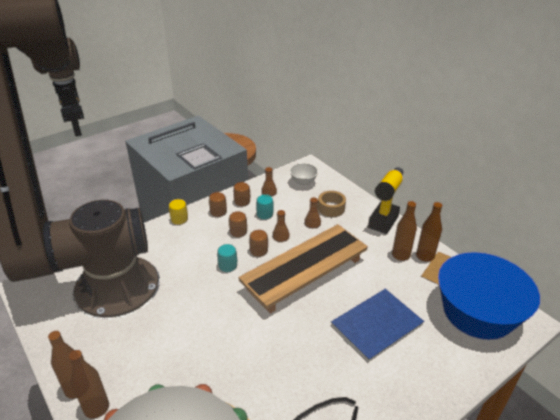

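The top view shows 4 amber tumblers at (222,221), (222,253), (264,253) and (302,252). There are 3 offcuts at (227,186), (299,180) and (297,220). The decoys are turquoise (257,213) and (302,290), and yellow (208,296). The bin opening is near (148,236), and the shelf strip runs around (358,235). The side view agrees with this. Next I'll measure from both views.

```bash
cat > h.py <<'E'
import numpy as np,cv2
from cell import monitor,viewer,order,env
def ray(info,u,v):
    K=np.array(info["K"]);M=np.array(info["camera_from_world"]);R=M[:3,:3];c=-R.T@M[:3,3]
    d=R.T@np.linalg.inv(K)@np.array([u,v,1.]);return c,d/np.linalg.norm(d)
def onz(info,u,v,z):
    c,d=ray(info,u,v);return c+d*(z-c[2])/d[2]
def proj(info,p):
    K=np.array(info["K"]);M=np.array(info["camera_from_world"]);q=K@(M[:3,:3]@np.array(p)+M[:3,3]);return q[:2]/q[2]
def tri(i1,p1,i2,p2):
    c1,d1=ray(i1,*p1);c2,d2=ray(i2,*p2)
    t=np.linalg.lstsq(np.c_[d1,-d2],c2-c1,rcond=None)[0];a=c1+t[0]*d1;b=c2+t[1]*d2
    return (a+b)/2,np.linalg.norm(a-b)
def shot(n,name=None):
    i=viewer.camera_info(n);im=viewer.read_camera(n)[:,:,::-1].copy()
    if name:cv2.imwrite(f"pics/{name}.png",im)
    return i,im
def amber(im):
    h=cv2.cvtColor(im,cv2.COLOR_BGR2HSV);return cv2.inRange(h,(0,100,25),(16,255,255))
def blobs(m,lo=60,hi=3000):
    n,l,s,c=cv2.connectedComponentsWithStats(m)
    return [(c[i].round(1),s[i]) for i in range(1,n) if lo<s[i][4]<hi]
E
python3 - <<'E'
from h import *
for n,box in(("top",(190,150,330,320)),("side",(190,150,340,270))):
    i=viewer.camera_info(n);im=cv2.imread(f"pics/{n}0.png");m=amber(im)
    x0,y0,x1,y1=box;k=np.zeros_like(m);k[y0:y1,x0:x1]=m[y0:y1,x0:x1]
    for c,s in blobs(k,30): print(n,c,s)
t=viewer.camera_info("top");im=cv2.imread("pics/top0.png")
h=cv2.cvtColor(im,cv2.COLOR_BGR2HSV)
def rect(mask,z,t=t):
    cs=max(cv2.findContours(mask,0,2)[0],key=cv2.contourArea);r=cv2.minAreaRect(cs);b=cv2.boxPoints(r)
    P=np.array([onz(t,*p,z)[:2] for p in b]);print(np.round(b,1).tolist(),"ctr",P.mean(0).round(1),P.round(0).tolist())
k=np.zeros(h.shape[:2],np.uint8);k[165:302,345:372]=cv2.inRange(im,(0,0,0),(45,45,45))[165:302,345:372];rect(k,60)
k=np.zeros_like(k);k[218:254,130:168]=cv2.inRange(h,(0,0,140),(180,60,255))[218:254,130:168];rect(k,96)
cv2.imwrite("pics/c1.png",np.vstack([cv2.resize(im[160:320,100:320],None,fx=2.6,fy=2.6,interpolation=cv2.INTER_CUBIC)]))
E
```

```text
top [292.6 157.6] [278 150  28  13  79]
top [299.1 180.4] [292 173  15  16 199]
top [225.9 186.2] [218 179  17  16 210]
top [221.8 221. ] [213 212  19  19 267]
top [296.6 220.4] [289 213  16  16 202]
top [301.8 252. ] [293 243  18  19 256]
top [222.2 253.1] [213 245  19  18 269]
top [264.2 253.3] [256 245  18  18 257]
side [250.4 154.9] [247 150   9  13  88]
side [268.9 183.1] [263 167  13  28 208]
side [241.3 193. ] [234 182  15  23 299]
side [330.8 195.4] [321 191  19  10  67]
side [217.2 203.3] [210 192  16  24 308]
side [313.3 214.1] [306 198  15  30 283]
side [328.4 209.2] [321 205  19  11  66]
side [280.7 228.3] [274 211  15  30 273]
side [237.8 223.2] [230 212  16  24 322]
side [300.4 249. ] [254 225  86  45 730]
side [258.4 242.2] [250 230  17  26 369]
side [326.9 262.3] [305 250  35  20 321]
[[345.79998779296875, 174.3000030517578], [362.5, 173.60000610351562], [367.70001220703125, 295.0], [350.8999938964844, 295.70001220703125]] ctr [ 488.8 -303.1] [[679.0, -273.0], [681.0, -326.0], [298.0, -333.0], [297.0, -280.0]]
[[132.0, 250.0], [132.0, 220.0], [162.0, 220.0], [162.0, 250.0]] ctr [496.4 348.2] [[451.0, 394.0], [543.0, 395.0], [542.0, 302.0], [449.0, 302.0]]
```

View pics/c1.png

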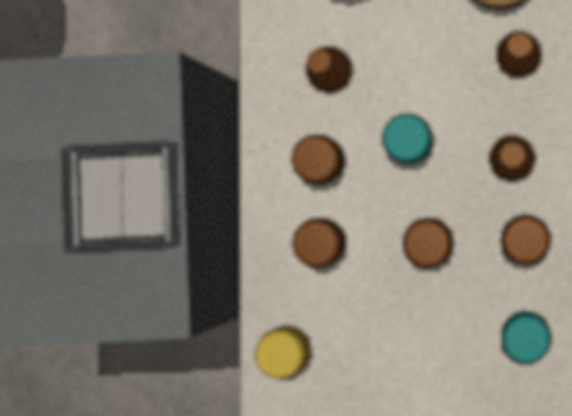

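The crop confirms it: 4 brown closed discs are the tumblers. The 3 dark cones with a bright neck are the offcuts, with necks at full-image (222,184), (300,177) and (297,219). Turquoise and yellow are left out.

```bash
python3 - <<'E'
from h import *
t=viewer.camera_info("top");s=viewer.camera_info("side")
for n,a,b in[("A",(221.8,221),(241.3,193)),("B",(222.2,253.1),(217.2,203.3)),("C",(264.2,253.3),(237.8,223.2)),("D",(301.8,252),(258.4,242.2)),("E",(225.9,186.2),(268.9,183.1)),("F",(299.1,180.4),(313.3,214.1)),("G",(296.6,220.4),(280.7,228.3))]:
    p,e=tri(t,a,s,b);print(n,p.round(1),round(e,1),"top@z65",onz(t,*a,65).round(1)[:2])
# neck tops: top pixel vs side top row
for n,a,b in[("E",(222.3,183.8),(269,168)),("F",(299.6,177.3),(313.5,199.5)),("G",(296.9,218.8),(281,212.5))]:
    print(n,"neck",tri(t,a,s,b)[0].round(1),onz(t,*a,105).round(1))
E
```

```text
A [538.3 124.9  37.9] 0.2 top@z65 [537.1 121.1]
B [435.7 124.5  37.8] 0.1 top@z65 [436.2 120.7]
C [433.8 -10.2  37.3] 2.2 top@z65 [433.5 -11.2]
D [ 435.7 -130.    36.6] 1.3 top@z65 [ 435.7 -129.2]
E [650.2 109.5  43.6] 2.0 top@z65 [647.  107.3]
F [ 666.7 -126.5   40.4] 5.5 top@z65 [ 661.6 -124.6]
G [ 537.  -115.2   34.2] 1.5 top@z65 [ 535.1 -114.5]
E neck [651.3 111.2 109.6] [650.2 113.  105. ]
F neck [ 667.  -126.1  103.6] [ 666.3 -125.8  105. ]
G neck [ 538.6 -115.3  101.6] [ 538.4 -115.3  105. ]
```

>>> move_arm(moves=[0,0,0,-0.075,0,0,0,-0.075,-0.28,-0.276,0,0,-0.28,-0.276,0,0,-0.28,-0.276,0,0,-0.28,-0.276,0,0,-0.28,-0.276,0,0,-0.28,-0.276,0,0,-0.28,-0.276,0,0,-0.28,-0.276,0,0], claw=70)

```text
t: 1.4
eef_pos: [483.1, 274.9, 214.6]
tcp_rot: [3.141, -0.0, 3.141]
ft_force: [-0.2, 0.5, 0.8]
opening: 0.734
grip_force: 0.0
```

>>> move_arm(moves=[-0.28,-0.276,0,0,-0.28,-0.276,0,0,-0.28,-0.276,0,0,0,0,0,0,0,0,0,0])

```text
t: 2.02
eef_pos: [607.4, 152.3, 214.2]
tcp_rot: [3.141, -0.001, 3.141]
ft_force: [-0.3, 1.4, -0.1]
opening: 0.737
grip_force: 0.0
```

```bash
python3 - <<'E'
from h import *
i,im=shot("wrist","w1")
for n,p in(("E",(651,111,105)),("Efoot",(651,111,0)),("A",(537,122,72))):print(n,proj(i,p).round(1))
for c,s in blobs(amber(im),100,40000):print(c,s)
E
```

```text
E [226.9 262.1]
Efoot [239.8 225. ]
A [241.  117.3]
[ 3.8 13.8] [  0   0  10  33 258]
[95. 14.] [  40    0   96   36 2436]
[246.7  15.7] [ 209    0   72   39 2059]
[246.2 117.2] [ 212   82   69   71 3862]
[ 18.2 117.3] [   0   87   43   59 2103]
[239.8 236.5] [ 216  202   54   76 2952]
[ 23.1 242.3] [   0  215   52   56 2376]
```

View pics/w1.png

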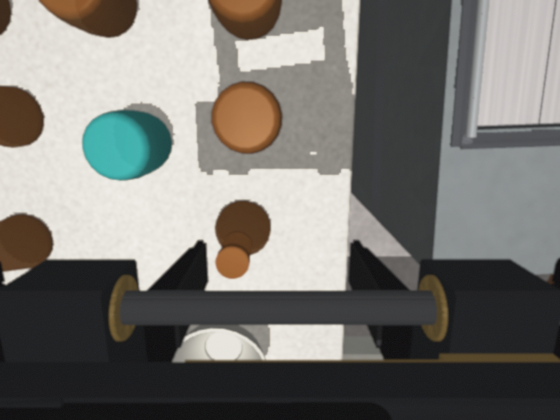

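E's neck is at (233,262) and A's base at (246,117), both about 4 mm further in +y than I had them. I'll take E as (651,114).

>>> move_arm(moves=[-0.29,-0.255,0,0,0,0,0.35,0,0,0,0.35,0,0,0,0.29,0,0,0,0,0], claw=70)

```text
t: 2.7
eef_pos: [649.3, 115.1, 63.8]
tcp_rot: [-3.141, -0.006, -3.14]
ft_force: [0.2, -0.1, 0.4]
opening: 0.734
grip_force: 0.0
```

>>> move_arm(moves=[0,0,0,0,0,0,0,0,0,0,0,0,0,0,0,0,0,0,0,0], claw=15)

```text
t: 3.32
eef_pos: [651.5, 113.9, 66.4]
tcp_rot: [3.141, 0.0, 3.141]
ft_force: [-0.2, 0.1, -0.5]
opening: 0.281
grip_force: 30.0
```

>>> move_arm(moves=[0,0,-0.35,0,0,0,-0.35,0,0,0,-0.3,0,0.207,0.312,0,0,0.207,0.312,0,0,0.207,0.312,0,0,0.207,0.312,0,0,0.207,0.312,0,0,0,0,0,0,0,0,0.3,0])

```text
t: 4.58
eef_pos: [497.5, 349.0, 173.2]
tcp_rot: [3.139, 0.006, -3.141]
ft_force: [0.6, 0.1, -1.3]
opening: 0.284
grip_force: 30.0
```

```bash
python3 - <<'E'
from h import *
print(monitor.state()["eef_pos"].round(1))
_,a=shot("wrist");_,b=shot("side")
cv2.imwrite("pics/m1.png",np.hstack([cv2.resize(a,(400,300)),cv2.resize(b[80:230,100:300],(400,300))]))
E
```

```text
[497.5 349.  173.2]
```

View pics/m1.png

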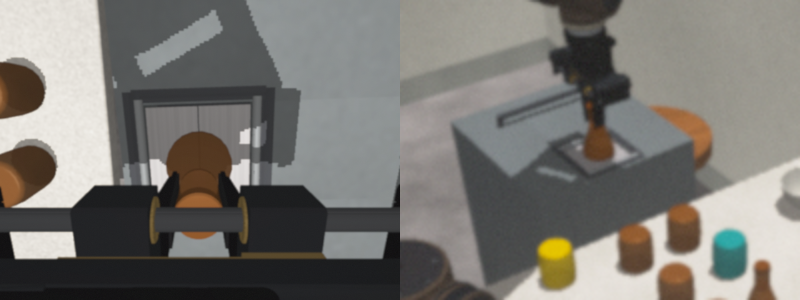

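The offcut hangs centred on the flap seam, with its foot at about (198,160) in the left half. Now I press it through.

>>> move_arm(moves=[0,0,0.15,0,0,0,0.15,0,0,0,0.15,0,0,0,0.1,0,0,0,0,0])

```text
t: 5.3
eef_pos: [496.1, 347.2, 87.9]
tcp_rot: [-3.14, -0.002, 3.141]
ft_force: [0.7, -3.7, -9.5]
opening: 0.28
grip_force: 30.0
```

>>> move_arm(moves=[0,0,0,0,0,0,0,0,0,0,0,0], claw=48)

```text
t: 5.68
eef_pos: [496.8, 348.5, 89.9]
tcp_rot: [3.14, 0.002, 3.142]
ft_force: [0.8, 1.2, 5.3]
opening: 0.489
grip_force: 3.0
```

>>> move_arm(moves=[0,0,-0.3,0,0,0,-0.35,0,0,0,-0.2,0,0,0,0,0])

```text
t: 6.18
eef_pos: [496.8, 348.5, 218.7]
tcp_rot: [3.139, 0.004, 3.142]
ft_force: [0.3, 0.3, -0.9]
opening: 0.505
grip_force: 0.0
```

```bash
python3 - <<'E'
from h import *
_,a=shot("wrist");_,b=shot("side")
cv2.imwrite("pics/m2.png",np.hstack([cv2.resize(a,(400,300)),cv2.resize(b[80:230,100:300],(400,300))]))
E
```

```text
(no output)
```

View pics/m2.png

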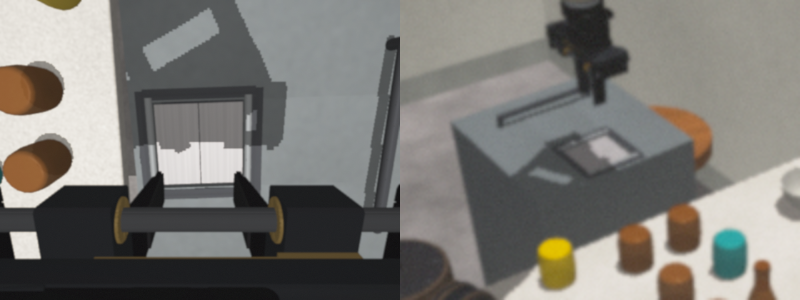

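The flap is shut and the offcut is gone. Next is F.

>>> move_arm(moves=[-0.1265,-0.351,0,0,-0.1265,-0.351,0,0,-0.1265,-0.351,0,0,-0.1265,-0.351,0,0,-0.1265,-0.351,0,0,-0.1265,-0.351,0,0,-0.1265,-0.351,0,0,-0.1265,-0.351,0,0,-0.1265,-0.351,0,0,0,0,0,0], claw=70)

```text
t: 7.52
eef_pos: [666.9, -129.3, 213.5]
tcp_rot: [3.141, -0.003, 3.138]
ft_force: [-0.3, 0.5, 0.1]
opening: 0.736
grip_force: 0.0
```

```bash
python3 - <<'E'
from h import *
print(monitor.state()["eef_pos"].round(1))
i,im=shot("wrist","w2")
for n,p in(("Fneck",(667,-126,105)),("Ffoot",(667,-126,0)),("Gneck",(538.5,-115.3,105)),("D",(435.7,-129,72)),("A",(537,125,72))):print(n,proj(i,p).round(1))
for c,s in blobs(amber(im),100,40000):print(c,s)
E
```

```text
[ 666.9 -129.3  213.5]
Fneck [282.  210.7]
Ffoot [280.9 186.2]
Gneck [297.4  31.6]
D [ 277.3 -115.1]
A [602.9  38.2]
[ 87.9 113.8] [    0     0   172   221 19464]
[293.5  47.4] [ 263    7   60   78 3531]
[538.3  52.7] [ 511   14   49   71 2765]
[281.9 191.1] [ 255  160   54   67 2709]
[307.3 246. ] [295 240  27  13 104]
```

View pics/w2.png

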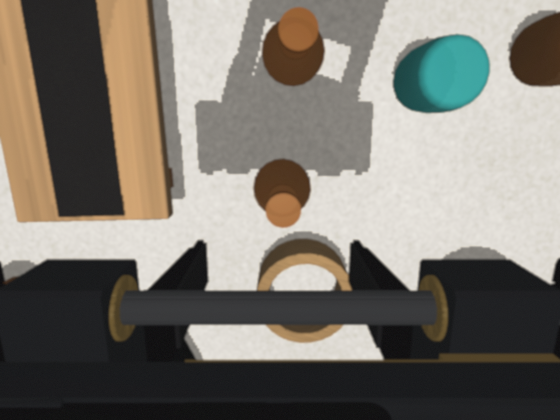

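F's neck is at (284,210) against a predicted (282,211), and G's is at (298,30) against (297,32). Both poses hold.

>>> move_arm(moves=[0,0,0.35,0,0,0,0.35,0,0,0,0.3,0,0,0,0,0])

```text
t: 8.07
eef_pos: [664.7, -123.9, 62.6]
tcp_rot: [3.139, -0.007, -3.141]
ft_force: [-0.1, -0.6, 0.1]
opening: 0.742
grip_force: 0.0
```

>>> move_arm(moves=[0,0,0,0,0,0,0,0,0,0,0,0,0,0,0,0,0,0,0,0], claw=15)

```text
t: 8.7
eef_pos: [666.9, -125.9, 66.4]
tcp_rot: [-3.142, 0.0, 3.141]
ft_force: [-0.3, -0.2, -0.1]
opening: 0.281
grip_force: 30.0
```

>>> move_arm(moves=[0,0,-0.35,0,0,0,-0.35,0,0,0,-0.3,0,0.126,0.35,0,0,0.126,0.35,0,0,0.126,0.35,0,0,0.126,0.35,0,0,0.126,0.35,0,0])

```text
t: 9.7
eef_pos: [571.6, 138.2, 216.2]
tcp_rot: [3.141, 0.0, 3.141]
ft_force: [0.2, 0.6, -0.6]
opening: 0.276
grip_force: 30.0
```

>>> move_arm(moves=[0.126,0.35,0,0,0.126,0.35,0,0,0.126,0.35,0,0,0.126,0.35,0,0,0,0,0,0,0,0,0.3,0])

```text
t: 10.45
eef_pos: [498.0, 347.5, 173.2]
tcp_rot: [3.139, 0.005, -3.141]
ft_force: [0.4, -0.2, -1.6]
opening: 0.28
grip_force: 30.0
```

Now press it through as before, then go on to G at (538.5,-115.5).

>>> move_arm(moves=[0,0,0.15,0,0,0,0.15,0,0,0,0.15,0,0,0,0.1,0,0,0,0,0])

```text
t: 11.08
eef_pos: [496.4, 345.2, 87.1]
tcp_rot: [-3.139, -0.003, 3.141]
ft_force: [2.3, -6.8, -12.9]
opening: 0.278
grip_force: 30.0
```

>>> move_arm(moves=[0,0,0,0,0,0,0,0,0,0,0,0], claw=48)

```text
t: 11.45
eef_pos: [497.3, 346.9, 89.6]
tcp_rot: [3.141, 0.001, 3.142]
ft_force: [-0.1, -1.5, 1.2]
opening: 0.494
grip_force: 1.0
```

>>> move_arm(moves=[0,0,-0.3,0,0,0,-0.35,0,0,0,-0.2,0,-0.035,-0.386,0,0,-0.035,-0.386,0,0,-0.035,-0.386,0,0,-0.035,-0.386,0,0])

```text
t: 12.32
eef_pos: [517.9, 113.5, 216.7]
tcp_rot: [3.141, 0.001, -3.141]
ft_force: [1.6, -0.3, -0.3]
opening: 0.507
grip_force: 0.0
```

>>> move_arm(moves=[-0.035,-0.386,0,0,-0.035,-0.386,0,0,-0.035,-0.386,0,0,-0.035,-0.386,0,0,0,0,0,0,0,0,0,0], claw=70)

```text
t: 13.08
eef_pos: [538.6, -116.2, 216.3]
tcp_rot: [3.141, 0.0, 3.141]
ft_force: [1.2, 0.4, -0.1]
opening: 0.738
grip_force: 0.0
```

```bash
python3 - <<'E'
from h import *
print(monitor.state()["eef_pos"].round(1))
i,im=shot("wrist","w3");_,t=shot("top","t3")
for n,p in(("Gneck",(538.5,-115.3,105)),("D",(435.7,-129,72)),("C",(434,-10,72))):print(n,proj(i,p).round(1))
cv2.imwrite("pics/m3.png",np.hstack([cv2.resize(im,(400,300)),cv2.resize(t[160:310,120:320],(400,300))]))
E
```

```text
[ 538.6 -116.2  216.3]
Gneck [278.9 209.1]
D [262.   75.4]
C [409.9  73.3]
```

View pics/m3.png

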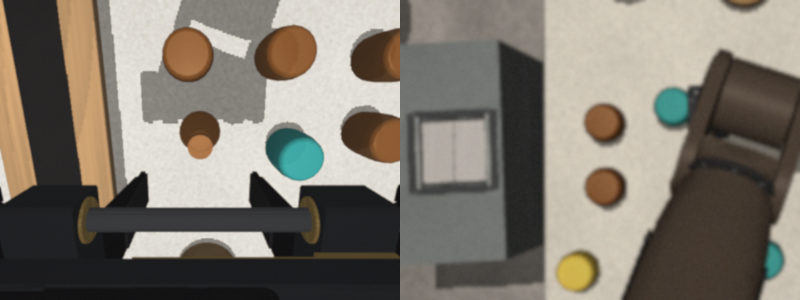

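G's neck is at (280,204), under the open fingers, and the flap is shut after F. I'll take G now.

>>> move_arm(moves=[0,0,0.35,0,0,0,0.35,0,0,0,0.3,0,0,0,0,0])

```text
t: 13.68
eef_pos: [537.6, -114.9, 64.1]
tcp_rot: [3.14, -0.005, -3.14]
ft_force: [-0.1, 0.0, -0.5]
opening: 0.739
grip_force: 0.0
```

>>> move_arm(moves=[0,0,0,0,0,0,0,0,0,0,0,0,0,0,0,0,0,0,0,0], claw=15)

```text
t: 14.3
eef_pos: [538.8, -116.6, 66.4]
tcp_rot: [3.142, 0.0, 3.141]
ft_force: [-0.8, 0.6, -1.1]
opening: 0.282
grip_force: 30.0
```

>>> move_arm(moves=[0,0,-0.35,0,0,0,-0.35,0,0,0,-0.3,0,0.035,0.387,0,0,0.035,0.387,0,0,0.035,0.387,0,0,0.035,0.387,0,0,0.035,0.387,0,0])

```text
t: 15.3
eef_pos: [512.1, 175.5, 216.1]
tcp_rot: [3.142, -0.0, 3.141]
ft_force: [0.8, -0.4, -1.7]
opening: 0.281
grip_force: 30.0
```

>>> move_arm(moves=[0.035,0.387,0,0,0.035,0.387,0,0,0.035,0.387,0,0,0,0,0,0,0,0,0.3,0])

```text
t: 15.92
eef_pos: [497.9, 348.7, 172.9]
tcp_rot: [3.139, 0.005, -3.141]
ft_force: [-0.2, -0.2, -1.9]
opening: 0.275
grip_force: 30.0
```

>>> move_arm(moves=[0,0,0.15,0,0,0,0.15,0,0,0,0.15,0,0,0,0.1,0,0,0,0,0])

```text
t: 16.55
eef_pos: [496.2, 346.6, 87.2]
tcp_rot: [-3.139, -0.003, 3.141]
ft_force: [0.8, -3.3, -9.6]
opening: 0.279
grip_force: 30.0
```

>>> move_arm(moves=[0,0,0,0,0,0,0,0,0,0,0,0], claw=48)

```text
t: 16.92
eef_pos: [497.3, 348.1, 89.7]
tcp_rot: [3.141, 0.002, 3.142]
ft_force: [-0.1, -0.8, 2.2]
opening: 0.496
grip_force: 1.1
```

>>> move_arm(moves=[0,0,-0.3,0,0,0,-0.35,0,0,0,-0.2,0,-0.068,-0.37,0,0,-0.068,-0.37,0,0,-0.068,-0.37,0,0,-0.068,-0.37,0,0,0,0,0,0,0,0,0,0])

```text
t: 18.05
eef_pos: [537.7, 126.1, 216.5]
tcp_rot: [3.141, 0.001, 3.141]
ft_force: [-0.6, 0.2, 0.3]
opening: 0.508
grip_force: 0.0
```

```bash
python3 - <<'E'
from h import *
print(monitor.state()["eef_pos"].round(1))
i,im=shot("wrist","w4");ti,t=shot("top","t4");si,sd=shot("side","s4")
for n,p in(("A",(537.5,126,72)),("B",(436,125,72)),("C",(434,-10,72)),("D",(435.7,-129,72))):print(n,proj(i,p).round(1),"top",proj(ti,p).round(1))
for c,s in blobs(amber(im),100,40000):print(c,s)
cv2.imwrite("pics/m4.png",np.hstack([cv2.resize(im,(400,300)),cv2.resize(t[160:310,120:320],(400,300))]))
E
```

```text
[537.7 126.1 216.5]
A [277.6 199.8] top [219.9 220.8]
B [276.5  77. ] top [220.5 253.3]
C [108.8  74.3] top [263.7 253.2]
D [-38.5  76.4] top [301.8 252.1]
[122.6  75.9] [  78   38   92   75 5354]
[276.   77.4] [ 241   40   71   75 4108]
[21.1 83.4] [   0   47   50   68 2716]
[276.6 193.6] [ 245  159   64   70 3482]
```

View pics/m4.png

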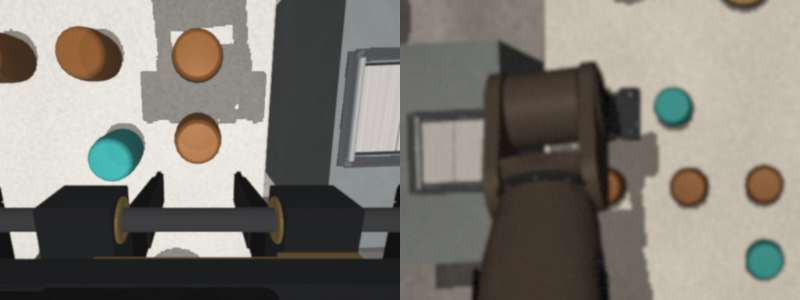

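A's base is at (277,195) under the fingers, as predicted; B, C and D match too. I'm gripping A and carrying it to the far end of the row, (612,-301).

>>> move_arm(moves=[0,0,0.35,0,0,0,0.35,0,0,0,0.35,0,0,0,0.245,0,0,0,0,0,0,0,0,0], claw=93)

```text
t: 18.95
eef_pos: [538.2, 126.5, 23.1]
tcp_rot: [3.141, 0.001, -3.141]
ft_force: [0.3, -0.2, -0.5]
opening: 0.973
grip_force: 0.0
```

>>> move_arm(moves=[0,0,0,0,0,0,0,0,0,0,0,0,0,0,0,0], claw=45)

```text
t: 19.45
eef_pos: [537.8, 125.8, 22.3]
tcp_rot: [3.142, 0.001, 3.141]
ft_force: [-0.9, -0.4, 4.5]
opening: 0.654
grip_force: 30.0
```

>>> move_arm(moves=[0,0,-0.35,0,0,0,-0.35,0,0,0,-0.35,0,0,0,-0.245,0,-0.062,-0.356,0,0,-0.062,-0.356,0,0,-0.062,-0.356,0,0,-0.062,-0.356,0,0])

```text
t: 20.45
eef_pos: [574.7, -89.4, 215.9]
tcp_rot: [3.141, -0.0, 3.141]
ft_force: [0.7, 0.1, -1.9]
opening: 0.656
grip_force: 30.0
```

>>> move_arm(moves=[-0.062,-0.356,0,0,-0.062,-0.356,0,0,-0.062,-0.356,0,0,-0.062,-0.356,0,0,0,0,0,0,0,0,0,0])

```text
t: 21.2
eef_pos: [611.5, -301.1, 215.5]
tcp_rot: [3.141, -0.001, 3.141]
ft_force: [-1.0, 0.9, -1.9]
opening: 0.653
grip_force: 30.0
```

```bash
python3 - <<'E'
from h import *
print(monitor.state()["eef_pos"].round(1))
i,im=shot("wrist","w5")
k=cv2.inRange(im,(0,0,0),(55,55,55))
for v in range(0,160,15):
    print(v,[ (int(a),int(b)) for a,b in [(s[0],s[0]+s[2]) for c,s in blobs(k[v:v+1].copy(),25)]], end=' ')
    for c,s in blobs(k[v:v+1].copy(),25): print(onz(i,s[0]-.5,v,60).round(0)[:2],onz(i,s[0]+s[2]-.5,v,60).round(0)[:2],end=';')
    print()
E
```

```text
[ 611.5 -301.1  215.5]
0 [(239, 311)] [ 451. -332.] [ 451. -275.];
15 [(239, 311)] [ 462. -333.] [ 461. -275.];
30 [(240, 311)] [ 473. -332.] [ 472. -274.];
45 [(240, 310)] [ 484. -332.] [ 484. -275.];
60 [(240, 310)] [ 495. -333.] [ 495. -275.];
75 [(241, 311)] [ 507. -332.] [ 507. -274.];
90 [(242, 311)] [ 519. -332.] [ 519. -273.];
105 [(242, 311)] [ 531. -332.] [ 531. -273.];
120 [(243, 311)] [ 543. -331.] [ 543. -273.];
135 [(244, 311)] [ 556. -331.] [ 556. -273.];
150 [(244, 310)] [ 569. -331.] [ 569. -273.];
```

View pics/w5.png

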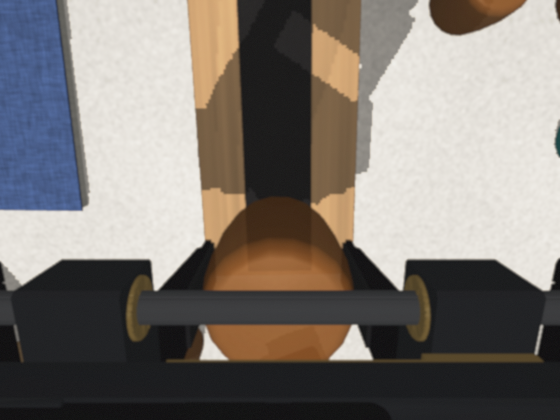

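The strip runs between columns 240 and 311, so its centre is at y = -303.5 at x = 490 and -302 at x = 569. That agrees with the top view. I'll lower A slowly and feel for the board.

>>> move_arm(moves=[0,0,0.3,0,0,0,0.3,0,0,0,0.2,0,0,0,0.06,0,0,0,0.02,0,0,0,0,0])

```text
t: 22.0
eef_pos: [612.5, -301.3, 85.3]
tcp_rot: [-3.141, 0.001, -3.141]
ft_force: [1.1, 1.1, -2.1]
opening: 0.658
grip_force: 30.0
```

>>> move_arm(moves=[0,0,0.008,0,0,0,0,0,0,0,0,0])

```text
t: 22.38
eef_pos: [612.0, -301.4, 83.2]
tcp_rot: [-3.142, 0.0, 3.141]
ft_force: [0.1, -0.1, -2.2]
opening: 0.659
grip_force: 30.0
```

>>> move_arm(moves=[0,0,0.008,0,0,0,0,0,0,0,0,0])

```text
t: 22.75
eef_pos: [612.1, -301.5, 82.3]
tcp_rot: [-3.141, 0.001, 3.141]
ft_force: [-1.7, 1.1, 5.2]
opening: 0.653
grip_force: 30.0
```

The force rises at TCP z = 82, so the foot is on the board at 60 mm. Release A and go to D.

>>> move_arm(moves=[0,0,0,0,0,0,0,0,0,0,0,0], claw=88)

```text
t: 23.12
eef_pos: [612.0, -301.3, 81.5]
tcp_rot: [3.141, -0.0, 3.141]
ft_force: [0.4, 0.4, -0.1]
opening: 0.903
grip_force: 0.0
```

>>> move_arm(moves=[0,0,-0.2,0,0,0,-0.35,0,0,0,-0.346,0,0.235,0.23,0,0,0.235,0.23,0,0,0.235,0.23,0,0,0.235,0.23,0,0,0.235,0.23,0,0,0,0,0,0,0,0,0,0], claw=93)

```text
t: 24.38
eef_pos: [436.4, -129.2, 216.5]
tcp_rot: [-3.141, 0.001, -3.142]
ft_force: [0.2, 0.1, -0.8]
opening: 0.98
grip_force: 0.0
```

```bash
python3 - <<'E'
from h import *
print(monitor.state()["eef_pos"].round(1))
i,im=shot("wrist","w6");ti,t=shot("top","t6");si,sd=shot("side","s6")
for n,p in(("A",(612,-301.5,132)),("B",(436,125,72)),("C",(434,-10,72)),("D",(436,-129,72))):print(n,proj(i,p).round(1),"top",proj(ti,p).round(1),"side",proj(si,p).round(1))
for c,s in blobs(amber(im),300,40000):print("w",c,s)
for c,s in blobs(amber(t),100,400):print("t",c,s)
cv2.imwrite("pics/m6.png",np.hstack([cv2.resize(im,(400,300)),cv2.resize(sd[140:290,190:390],(400,300))]))
E
```

```text
[ 436.4 -129.2  216.5]
A [ 71.9 419.7] top [358.2 193.1] side [336.4 226.3]
B [568.  199.9] top [220.5 253.3] side [216.5 195.5]
C [414.1 197.4] top [263.7 253.2] side [237.  215.2]
D [278.1 199.4] top [301.8 252. ] side [257.9 233.8]
w [ 87.9 139.5] [    0    18   171   259 21404]
w [404.4 189.1] [ 365  155   79   70 4201]
w [529.1 189.3] [ 491  157   69   71 3823]
w [277.9 192.3] [ 247  158   63   69 3474]
w [163.3 346.3] [ 140  325   45   38 1187]
t [289.5 138.3] [278 132  28  20 102]
t [222.2 253.1] [213 245  19  18 269]
t [263.  253.2] [256 245  14  18 219]
t [456.1 405.1] [450 400  13  12 121]
```

View pics/m6.png

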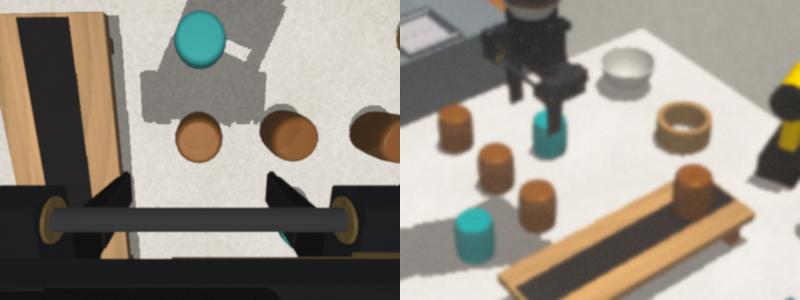

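A stands on the strip at side crop (693,190), and D is under the fingers at (278,192). I'll take D to (530,-302.5).

>>> move_arm(moves=[0,0,0.35,0,0,0,0.35,0,0,0,0.35,0,0,0,0.245,0,0,0,0,0,0,0,0,0])

```text
t: 25.28
eef_pos: [436.3, -129.2, 22.6]
tcp_rot: [-3.141, 0.001, 3.141]
ft_force: [0.3, 0.4, 0.3]
opening: 0.976
grip_force: 0.0
```

>>> move_arm(moves=[0,0,0,0,0,0,0,0,0,0,0,0,0,0,0,0], claw=45)

```text
t: 25.78
eef_pos: [435.9, -128.9, 22.3]
tcp_rot: [-3.141, 0.001, 3.142]
ft_force: [-0.2, 0.9, 6.7]
opening: 0.659
grip_force: 30.0
```

>>> move_arm(moves=[0,0,-0.35,0,0,0,-0.35,0,0,0,-0.35,0,0,0,-0.245,0,-0.157,-0.29,0,0,-0.157,-0.29,0,0,-0.157,-0.29,0,0,-0.157,-0.29,0,0,0,0,0,0,0,0,0,0])

```text
t: 27.02
eef_pos: [529.3, -302.3, 215.5]
tcp_rot: [3.14, -0.001, 3.141]
ft_force: [0.4, 0.5, -2.0]
opening: 0.66
grip_force: 30.0
```

>>> move_arm(moves=[0,0,0.3,0,0,0,0.3,0,0,0,0.2,0,0,0,0.06,0,0,0,0.02,0,0,0,0.008,0,0,0,0.008,0,0,0,0,0,0,0,0,0])

```text
t: 28.15
eef_pos: [530.1, -303.0, 82.3]
tcp_rot: [-3.141, 0.001, 3.141]
ft_force: [-0.5, 0.5, 3.9]
opening: 0.657
grip_force: 30.0
```

>>> move_arm(moves=[0,0,0,0,0,0,0,0,0,0,0,0], claw=88)

```text
t: 28.52
eef_pos: [529.9, -302.9, 81.6]
tcp_rot: [3.141, -0.0, 3.141]
ft_force: [0.2, -0.4, -0.0]
opening: 0.904
grip_force: 0.0
```

>>> move_arm(moves=[0,0,-0.2,0,0,0,-0.35,0,0,0,-0.346,0,0.107,0.326,0,0,0.107,0.326,0,0,0.107,0.326,0,0,0.107,0.326,0,0,0.107,0.326,0,0,0.107,0.326,0,0,0,0,0,0], claw=93)

```text
t: 29.78
eef_pos: [432.6, -7.2, 216.4]
tcp_rot: [3.141, 0.0, -3.138]
ft_force: [-0.1, -0.3, 0.1]
opening: 0.98
grip_force: 0.0
```

>>> move_arm(moves=[0,0,0,0])

```text
t: 29.9
eef_pos: [434.1, -9.7, 216.3]
tcp_rot: [-3.141, 0.001, -3.141]
ft_force: [0.4, 0.1, 0.0]
opening: 0.976
grip_force: 0.0
```

```bash
python3 - <<'E'
from h import *
print(monitor.state()["eef_pos"].round(1))
i,im=shot("wrist","w7")
for c,s in blobs(amber(im),300,40000):print("w",c,s)
E
```

```text
[434.1  -9.7 216.3]
w [ 17.4 164.9] [   0   23   52  237 7273]
w [278.  192.7] [ 247  158   64   70 3484]
w [419.2 193.8] [ 379  160   81   70 4336]
```

>>> move_arm(moves=[0,0,0.35,0,0,0,0.35,0,0,0,0.35,0,0,0,0.245,0,0,0,0,0,0,0,0,0])

```text
t: 30.7
eef_pos: [434.3, -10.1, 22.7]
tcp_rot: [-3.142, 0.001, 3.14]
ft_force: [-0.6, -0.4, -0.5]
opening: 0.978
grip_force: 0.0
```

>>> move_arm(moves=[0,0,0,0,0,0,0,0,0,0,0,0,0,0,0,0], claw=45)

```text
t: 31.2
eef_pos: [433.9, -9.4, 22.2]
tcp_rot: [-3.142, 0.001, 3.141]
ft_force: [-1.4, 0.2, 7.7]
opening: 0.66
grip_force: 30.0
```

>>> move_arm(moves=[0,0,-0.35,0,0,0,-0.35,0,0,0,-0.35,0,0,0,-0.245,0,-0.019,-0.3928,0,0,-0.019,-0.3928,0,0,-0.019,-0.3928,0,0,-0.019,-0.3928,0,0,-0.019,-0.3928,0,0,0,0,0,0])

```text
t: 32.45
eef_pos: [447.4, -307.2, 215.3]
tcp_rot: [3.141, -0.001, 3.138]
ft_force: [-0.7, 0.8, -1.8]
opening: 0.658
grip_force: 30.0
```

>>> move_arm(moves=[0,0,0,0,0,0,0.3,0,0,0,0.3,0,0,0,0.2,0,0,0,0.06,0,0,0,0.02,0,0,0,0.008,0,0,0,0.008,0,0,0,0,0,0,0,0,0])

```text
t: 33.7
eef_pos: [448.1, -304.2, 82.3]
tcp_rot: [-3.141, 0.001, 3.141]
ft_force: [-0.2, 1.5, 4.5]
opening: 0.656
grip_force: 30.0
```

>>> move_arm(moves=[0,0,0,0,0,0,0,0,0,0,0,0], claw=88)

```text
t: 34.08
eef_pos: [447.8, -304.0, 81.6]
tcp_rot: [3.141, -0.0, 3.141]
ft_force: [0.8, 0.2, 0.6]
opening: 0.9
grip_force: 0.0
```

>>> move_arm(moves=[0,0,-0.2,0,0,0,-0.35,0,0,0,-0.346,0,0.01,0.3575,0,0,0.01,0.3575,0,0,0.01,0.3575,0,0,0.01,0.3575,0,0], claw=93)

```text
t: 34.95
eef_pos: [441.6, -88.0, 216.2]
tcp_rot: [-3.142, 0.0, 3.141]
ft_force: [-0.3, -0.4, 0.0]
opening: 0.977
grip_force: 0.0
```

>>> move_arm(moves=[0.01,0.3575,0,0,0.01,0.3575,0,0,0.01,0.3575,0,0,0.01,0.3575,0,0,0,0,0,0,0,0,0,0])

```text
t: 35.7
eef_pos: [435.8, 124.8, 216.0]
tcp_rot: [-3.141, -0.0, -3.141]
ft_force: [-0.2, -0.5, -0.4]
opening: 0.982
grip_force: 0.0
```

```bash
python3 - <<'E'
from h import *
print(monitor.state()["eef_pos"].round(1))
i,im=shot("wrist","w8")
for c,s in blobs(amber(im),300,40000):print("w",c,s)
E
```

```text
[435.8 124.8 216. ]
w [277.7 193.3] [ 246  158   64   70 3482]
```

>>> move_arm(moves=[0,0,0.35,0,0,0,0.35,0,0,0,0.35,0,0,0,0.245,0,0,0,0,0,0,0,0,0])

```text
t: 36.5
eef_pos: [436.6, 124.4, 22.9]
tcp_rot: [3.141, 0.001, 3.14]
ft_force: [-0.6, 0.4, -0.4]
opening: 0.98
grip_force: 0.0
```

>>> move_arm(moves=[0,0,0,0,0,0,0,0,0,0,0,0,0,0,0,0], claw=45)

```text
t: 37.0
eef_pos: [436.1, 125.1, 22.2]
tcp_rot: [3.141, 0.001, 3.142]
ft_force: [-0.8, 0.3, 5.9]
opening: 0.654
grip_force: 30.0
```

>>> move_arm(moves=[0,0,-0.35,0,0,0,-0.35,0,0,0,-0.35,0,0,0,-0.245,0,0,-0.3586,0,0,0,-0.3586,0,0,0,-0.3586,0,0,0,-0.3586,0,0])

```text
t: 38.0
eef_pos: [435.4, -91.7, 216.0]
tcp_rot: [3.141, -0.0, -3.141]
ft_force: [1.3, -0.7, -1.8]
opening: 0.652
grip_force: 30.0
```

>>> move_arm(moves=[0,-0.3586,0,0,0,-0.3586,0,0,0,-0.3586,0,0,0,-0.3586,0,0,0.2335,0,0,0,0.2335,0,0,0,0,0,0,0,0,0,0,0])

```text
t: 39.0
eef_pos: [366.2, -305.5, 216.2]
tcp_rot: [-3.141, 0.0, 3.141]
ft_force: [0.5, -0.4, -1.8]
opening: 0.654
grip_force: 30.0
```

```bash
python3 - <<'E'
from h import *
s=monitor.state();print(s["eef_pos"].round(1),s["joints"].round(2))
E
```

```text
[ 366.2 -305.5  216.2] [-0.83  0.28  1.91  0.    0.95 -2.4 ]
```

>>> move_arm(moves=[0,0,0.3,0,0,0,0.3,0,0,0,0.2,0,0,0,0.06,0,0,0,0.02,0,0,0,0.008,0,0,0,0.008,0,0,0,0,0,0,0,0,0])

```text
t: 40.12
eef_pos: [366.1, -305.6, 82.2]
tcp_rot: [-3.141, 0.001, 3.141]
ft_force: [0.0, 0.9, 4.7]
opening: 0.652
grip_force: 30.0
```

>>> move_arm(moves=[0,0,0,0,0,0,0,0,0,0,0,0], claw=88)

```text
t: 40.5
eef_pos: [365.8, -305.3, 81.6]
tcp_rot: [3.141, -0.0, 3.141]
ft_force: [0.7, 0.1, 0.2]
opening: 0.902
grip_force: 0.0
```

>>> move_arm(moves=[0,0,-0.2,0,0,0,-0.35,0,0,0,-0.346,0,0,0.35,0,0,0,0.35,0,0,0,0.35,0,0,0,0,0,0,0,0,0,0])

```text
t: 41.5
eef_pos: [366.2, -148.2, 216.3]
tcp_rot: [-3.141, 0.001, -3.141]
ft_force: [0.5, -0.8, -0.8]
opening: 0.93
grip_force: 0.0
```

```bash
python3 - <<'E'
from h import *
print(monitor.state()["eef_pos"].round(1))
ti,t=shot("top","t9");si,sd=shot("side","s9")
for p in((612,-301.5,132),(530,-302.9,132),(448,-304.1,132),(366,-305.5,132)):print("top",proj(ti,p).round(1),"side",proj(si,p).round(1))
for c,s in blobs(amber(t),100,400):print("t",c,s, onz(ti,*c,125).round(0))
cv2.imwrite("pics/m9.png",np.hstack([cv2.resize(t[100:310,110:390],(400,300)),cv2.resize(sd[110:320,120:400],(400,300))]))
E
```

```text
[ 366.2 -148.2  216.3]
top [358.2 193.1] side [336.4 226.3]
top [359.3 220.2] side [316.3 237.1]
top [360.3 247.4] side [295.  248.4]
top [361.5 274.9] side [272.7 260.3]
t [548.5 253.3] [539 237  21  44 358] [ 421. -870.  125.]
t [456.1 405.1] [450 400  13  12 122] [ -22. -577.  125.]
```

View pics/m9.png

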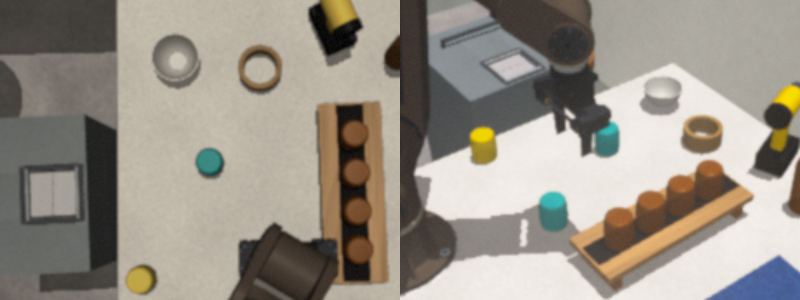

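All four tumblers stand in a row on the strip, at top crop (354,132), (356,170), (357,210) and (359,250). The bin flap is shut, no offcuts remain, and the bowl and tape haven't moved. Handing in.

```bash
python3 -c "
from cell import order
print(order.job_done())"
```

```text
the job is handed in; nothing more can be done
None
```

Job handed in at about 42 s of the 210 s limit: all three offcuts went through the flap, which is shut again, and all four tumblers stand in one row on the strip; the bowl, tape and notebook were never touched.

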